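# Set the coffee grinder's dial and tighten its lock ring

### The job

Set the grind on the coffee grinder: turn the black dial on top until its white line points at the red marker clip on the scale. Then turn the knurled steel lock ring under the dial clockwise, past where it begins to bite, until it is firmly tight, but not so hard that it drags the dial off the marker. Leave the red marker, the catch mug and the things around the grinder where they are.

Things in the scene. Friction and masses are not known exactly. Their poses are not given: they have to be found in the camera images.
- grinder: Compact grey coffee grinder, 222 mm deep (x), 112 wide (y), 239 high at the lid of the short brown bean hopper on the back of its top; heavy, does not move. Origin: centre of its underside, on the worktop; x points to its back, z up. The upright dial axis is at x = -45, y = 0 mm; the hopper (radius 37) stands 121 mm behind it. Scale plate, lock ring and dial are stacked on that axis.
- scale_centre (a point): Centre of the top of the aluminium scale plate, 180 mm above the worktop, on the dial axis. The plate has radius 53 mm and black divisions every 5 degrees over its front. Above it, on the axis: a dark threaded boss (radius 24, height 0 to 10 mm above the plate), the copper washer (10 to 12), the lock ring (12 to 28), a spindle (radius 12, 28 to 31), the dial (31 to 57).
- ring_centre (a point): Centre of the knurled steel lock ring: 62 mm across, 16 mm high, plain all round; 200 mm above the worktop. It rides on the dial's spindle and goes round with the dial. Clockwise from above it first runs freely (about 0.03 N m) for an angle that differs every time, 0.2 to 1.2 rad, then seats and bites on the washer (see wave_washer). This point and its axes do not turn with the ring.
- wave_washer (a point): On the dial axis, on the spring washer under the ring, 191.8 mm above the worktop. Seated, the ring takes 0.32 N m to turn and 0.12 more per further 0.1 rad, squeezing the washer 0.3 mm per 0.1 rad (too fine to measure: feel it). Tight from 0.42 N m (0.25 mm); it stays as left. At 0.65 N m (0.28 rad past the seat) it drags the dial. Turn slowly: after a stop, recoil hides 0.1 N m or more.
- dial_centre (a point): Centre of the black fluted grind dial, 44 mm across, 26 mm high; 224 mm above the worktop, on the dial axis. The dial is stiff: it takes 0.65 N m to turn either way and stays where it is left. Stops 1.75 rad either side of the grinder's front. This point and its axes do not turn with the dial.
- dial_line (a point): Outer end of the white line on top of the dial, 22 mm from the dial axis, 237 mm above the worktop; it turns with the dial. Its x axis points outward along the white line, z up.
- marker_tip (a point): Inner tip of the small red marker clip on the rim of the scale plate, 40 mm from the dial axis; the clip reaches out to 57 mm and stands 3 mm above the plate. x axis: outward from the dial axis through the clip; z up. The dial is set when its line points the same way. The clip can be pushed round the rim by a knock. At the start it lies 0.4 to 1.4 rad counter-clockwise (from above) of the line.
- catch_mug: White mug with dark dots, 82 mm across, 91 mm high, its handle reaching 73 mm out; loose on the grinder's tray under the spout (rim 111 mm above the worktop) to catch the coffee. Origin: centre of its underside.
- coffee_jar: Glass jar with a red lid, 81 mm across, 163 mm high, loose on the worktop to the left of the grinder. Origin: centre of its underside.
- pepper_mill: Wooden pepper mill, 58 mm across, 170 mm high, loose on the worktop to the right of the grinder. Origin: centre of its underside.
- teaspoon: Steel teaspoon, 137 mm long, 28 mm wide, lying loose on the worktop to the right of the grinder. Origin: centre of its underside.

How it is judged:
By the outcome, as a careful person would: the job done as asked, in the order asked, and still so for the second after the job is handed in, with the robot touching nothing.
It also fails if it takes over 54 s, if anything falls off the work surface, if the arm or the gripper's body presses on something with over 40 N, if the wrist force passes 120 N, or if a joint passes its speed limit or range.

### The arm

A 7-joint arm with a two-finger parallel gripper is mounted at the origin on a cart in front of the work surface, level with it; the furniture and walls round the work are solid. World frame = base frame: x ahead of the robot, y to its left, z up, the work surface at z = 0. Lengths are in m, angles in rad, forces in N, time in s.
With the tool pointing down it reaches from about 0.425 to 0.95 m from the base axis. Payload 4.7 kg.
Tool frame: the origin (TCP) lies midway between the tips of the shut fingers; the grasp point (between the pads) lies 19 mm behind it; z points along the fingers, y is the line along which they close (so a half turn about z gives the same grasp; the last joint's range is limited). The gripper opens to 85 mm and grips with 20 to 120 N. Pads are 22 mm wide; open, the fingers measure 114 mm over their backs; the gripper's body (76 mm by 85 mm) begins 54 mm behind the grasp point. The pads swing forward as they close: fully open they stand 13 mm farther back than shut.
Start: joints at [-1.373, 0.469, -0.049, 1.532, 0.024, 1.141, -0.082], TCP at [0.152, 0.658, 0.231] pointing down, gripper open.
Joint ranges: [-2.59, 2.59], [-0.33, 1.99], [-1.39, 1.29], [0.1, 2.45], [-1.04, 4.18], [0.21, 1.99], [-2.66, 2.66]. Speed limits (rad/s): [2.57, 2.57, 3.14, 3.14, 3.14, 3.14, 3.14].

### API

Orientations are given as a rotation vector (axis times angle).
In Python, from cell import status, imaging, ctrl gives the robot as it stands. The module is installed in compiled form; this text tells all that it offers.
- The arm moves only by the tool move_arm, never from a script. Its argument "commands" is a list of rows, each a list of 3 entries, a list of its own where there are three numbers: the closure, from 0 (fully open) to 1 (shut), then the shift along the tool's x, y, z in mm, then the turn about the tool's z in rad. A call has 1 to 10 rows; each row shifts and turns the commanded pose from where the row before left it, along the tool's axes as they then stand; what a row does not reach is not made up. A row lasts 1/8 s, in which the tool goes at most 62.5 mm and 10.7 degrees, less where a joint would pass 70% of its speed; a pose out of reach is approached as far as the arm can. A call is refused whole if a number of a shift passes 62.5 or a number of a turn 0.188, either way. A call with a gripper value outside its range is refused whole. The fingers move at their own pace and stop on an object; "grip_force" is the grip in N (left out, the last holds). Time passes only in rows, so rows that do not move let the fingers close. It gives the time, the measured TCP pose, the force, the opening and the grip force at its end, in the units of the state.
- status.read_state(): the state, without advancing time (a new reading comes with each control period).
- imaging.camera(name): name is "scene" or "top" or "wrist"; returns a dict with "image" (400x640x3 uint8, blue, green, red), "range_z" (400x640 float32, m along the optical axis (not along the pixel's ray), 0 where there is no reading), "fx", "fy", "cx", "cy" (pixels), "dist_coeffs" ([k1, k2, p1, p2, k3] as OpenCV has them; the pictures are not rectified), "R" (3x3) and "t" (3): a world point X has camera coordinates R X + t. Camera axes: x right, y down, z forward; pixel columns grow to the right and rows downward; lengths in m; the calibration is good to about 2 mm. A picture is of the moment at which its call begins.
- ctrl.sign_off(): hands the job in; it is judged then, once.
The state is a dict: "time": time; "joints": joint angles; "joint_vel": joint speeds; "joint_torque": joint torques, N m; "tcp_pos": TCP position; "orientation": TCP orientation; "contact_force": force on the tool from outside, world axes, zero at the start; "torque": the same for the moment, N m; "gripper_width": opening from 0.0 (shut) to 1.0 (fully open); "finger_force": force on a finger pad.
Only numpy, scipy, OpenCV 4.12 (cv2) and the standard library are available. Lean on these libraries where they do the work, as an engineer would, in place of code of your own. Each camera call takes 0.05 s, during which the arm holds its last target. There are 200 camera calls.

## Working session

There is one attempt and no reset: what is moved stays moved. The work goes in short steps, Python scripts to look and compute and a tool call to move; the robot and the scene stay as the last step left them, time stands still between calls to the robot, and variables do not carry over. Pictures are saved under pics/ and viewed, at most 10 in all, crops included, and the job is handed in when it is done.

Besides the shell and the picture viewer there is one more tool, called after "Request:" by a JSON object that holds its "fn" and its "kwargs", one argument or row to a line. move_arm: Moves the arm, as the interface text tells. Its arguments: {"type":"object","properties":{"commands":{"type":"array"},"grip_force":{"type":"number"}},"required":["commands"]}

```bash
mkdir -p pics; cat > h.py <<'E'
import numpy as np, cv2
from cell import status, imaging, ctrl
def cam(n,save=None):
    c=imaging.camera(n)
    if save: cv2.imwrite('pics/'+save,c['image'])
    return c
def K(c): return np.array([[c['fx'],0,c['cx']],[0,c['fy'],c['cy']],[0,0,1.]])
def ray(c,uv):
    p=cv2.undistortPoints(np.array(uv,float).reshape(-1,1,2),K(c),np.array(c['dist_coeffs'],float)).reshape(-1,2)
    R=np.array(c['R']);t=np.array(c['t'])
    d=np.c_[p,np.ones(len(p))]@R
    return -R.T@t,d
def plane(c,uv,z):
    o,d=ray(c,uv); s=(z-o[2])/d[:,2]
    return o+s[:,None]*d
def proj(c,X):
    return cv2.projectPoints(np.array(X,float).reshape(-1,1,3),cv2.Rodrigues(np.array(c['R'],float))[0],np.array(c['t'],float),K(c),np.array(c['dist_coeffs'],float))[0].reshape(-1,2)
E
python3 - <<'E'
from h import *
s=status.read_state();print({k:np.round(v,3) for k,v in s.items()})
a=cam('scene');b=cam('top')
np.savez('c0.npz',a=a['range_z'],b=b['range_z'])
im=np.vstack([a['image'],b['image']])
cv2.imwrite('pics/s0.png',a['image']);cv2.imwrite('pics/t0.png',b['image'])
for c in(a,b):
  print(np.round(-np.array(c['R']).T@c['t'],3),np.round(c['R'],2).tolist(),c['fx'],c['dist_coeffs'])
E
```

```text
{'time': np.float64(0.0), 'joints': array([-1.373,  0.469, -0.049,  1.534,  0.024,  1.141, -0.082]), 'joint_vel': array([ 0.   , -0.   , -0.001, -0.001, -0.001, -0.001, -0.001]), 'joint_torque': array([ 1.0000e-03, -5.1033e+01, -4.6000e-02, -2.3770e+01,  1.1000e-02,
        8.0000e-03, -0.0000e+00]), 'tcp_pos': array([0.152, 0.657, 0.23 ]), 'orientation': array([-3.550e-01, -3.121e+00,  3.000e-03]), 'contact_force': array([-0.045, -0.323, -0.089]), 'torque': array([ 0.013, -0.049, -0.028]), 'finger_force': np.float64(0.0), 'gripper_width': np.float64(1.0)}
[ 0.113 -0.934  0.68 ] [[0.89, -0.45, -0.01], [-0.21, -0.39, -0.9], [0.4, 0.8, -0.44]] 374.0407934593562 [0.01121292 0.         0.         0.         0.        ]
[0.372 0.035 1.368] [[-0.02, -1.0, -0.0], [-0.99, 0.02, -0.16], [0.16, -0.0, -0.99]] 390.2535131998112 [-0.06462713  0.          0.          0.          0.        ]
```

View pics/s0.png

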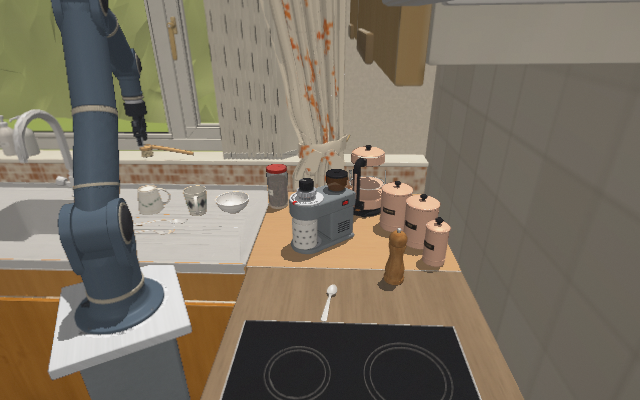

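View pics/t0.png

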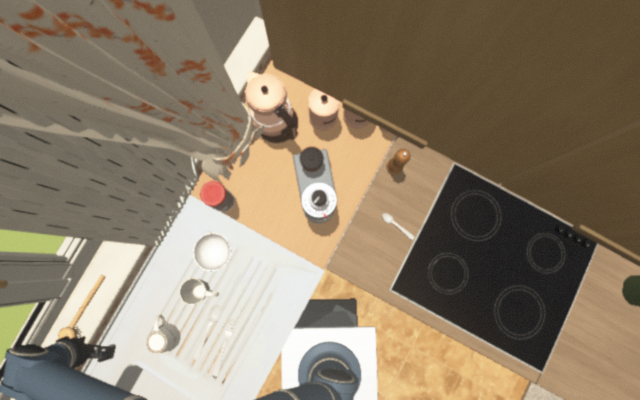

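The grinder shows in both views: in the top view the dial is at about (319,199) and the hopper at (311,160); in the scene view the dial is at (306,187). The arm is over the sink on the left. Next I'll crop and measure.

```bash
python3 - <<'E'
from h import *
b=cam('top');a=cam('scene')
I=b['image'];cr=I[140:235,270:370]
cv2.imwrite('pics/t1.png',np.vstack([cv2.resize(cr,(630,600),interpolation=cv2.INTER_CUBIC)]))
print('dial',plane(b,[[319,197]],.237),'hop',plane(b,[[311,158]],.239))
o1,d1=ray(b,[[319,197]]);o2,d2=ray(a,[[306,183]])
d1=d1[0];d2=d2[0]
s=np.linalg.lstsq(np.c_[d1,-d2],o2-o1,rcond=None)[0];print(o1+s[0]*d1,o2+s[1]*d2)
hsv=cv2.cvtColor(I,cv2.COLOR_BGR2HSV)
m=((hsv[...,0]<8)|(hsv[...,0]>172))&(hsv[...,1]>110)&(hsv[...,2]>90)
v,u=np.nonzero(m[140:235,270:370]);print(np.c_[u+270,v+140][:40].tolist())
E
```

```text
dial [[0.55975489 0.02265384 0.237     ]] hop [[0.67782981 0.04399942 0.239     ]]
[0.56103121 0.02257005 0.22930607] [0.56065988 0.02271391 0.2292429 ]
[[324, 216], [325, 216]]
```

View pics/t1.png

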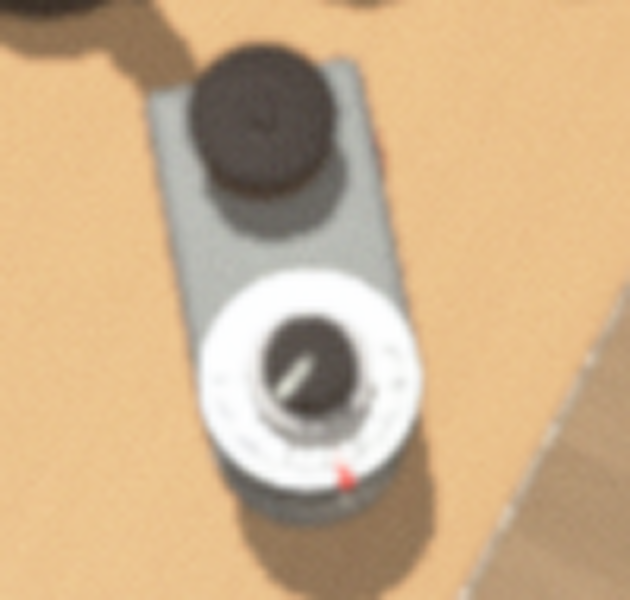

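The dial axis is near (0.558, 0.0225) and the dial–hopper distance comes to 120 mm, which matches the 121 mm given. The line (crop (280,395)) points at about 136° and the red clip (crop (345,475)) lies at about 200°, so the dial has to turn roughly 1.1 rad counter-clockwise. I'll raise and turn the tool, then travel.

Request:
{"fn": "move_arm", "kwargs": {
  "commands": [
    [0,[0,0,-15],0.18],
    [0,[0,0,-15],0.18],
    [0,[0,0,-15],0.18],
    [0,[0,0,-15],0.18],
    [0,[0,0,-15],0.18],
    [0,[0,0,-15],0.18],
    [0,[0,0,-15],0.18],
    [0,[0,0,-15],0.18]
  ],
  "grip_force": 100
}}

```text
time: 1.2
tcp_pos: [0.1516, 0.6576, 0.3515]
orientation: [2.331, 2.105, -0.001]
contact_force: [0.0, 0.1, -0.5]
gripper_width: 0.999
finger_force: 0.0
```

Request:
{"fn": "move_arm", "kwargs": {
  "commands": [
    [0,[-37,29,0],0],
    [0,[-37,29,0],0],
    [0,[-37,29,0],0],
    [0,[-37,29,0],0],
    [0,[-37,29,0],0],
    [0,[-37,29,0],0],
    [0,[-37,29,0],0],
    [0,[-37,29,0],0]
  ]
}}

```text
time: 2.2
tcp_pos: [0.3549, 0.3393, 0.3513]
orientation: [-2.325, -2.112, -0.0]
contact_force: [-0.5, 0.1, 0.3]
gripper_width: 1.001
finger_force: 0.0
```

Request:
{"fn": "move_arm", "kwargs": {
  "commands": [
    [0,[-37,29,0],0],
    [0,[-37,29,0],0],
    [0,[-37,29,0],0],
    [0,[-37,29,0],0],
    [0,[-37,29,0],0],
    [0,[-37,29,0],0],
    [0,[-30,25,0],0],
    [0,[0,0,0],0]
  ]
}}

```text
time: 3.2
tcp_pos: [0.5291, 0.0675, 0.3513]
orientation: [2.331, 2.104, -0.001]
contact_force: [-0.5, 0.5, 0.4]
gripper_width: 1.0
finger_force: 0.0
```

```bash
cat >> h.py <<'E'
from scipy.spatial.transform import Rotation as Ro
def st():
    s=status.read_state();R=Ro.from_rotvec(s['orientation']).as_matrix()
    print('t',round(float(s['time']),2),'tcp',np.round(s['tcp_pos'],4),'xhead',round(float(np.arctan2(R[1,0],R[0,0])),4),'zax',np.round(R[:,2],3),'j',np.round(s['joints'],2),'F',np.round(s['contact_force'],2),'T',np.round(s['torque'],3),'w',round(float(s['gripper_width']),3),'ff',round(float(s['finger_force']),1))
    return s,R
E
python3 - <<'E'
from h import *
st();w=cam('wrist','w0.png');print(np.round(-np.array(w['R']).T@w['t'],3),np.round(w['R'],2).tolist())
print(proj(w,[.5575,.0225,.237]))
E
```

```text
t 3.2 tcp [0.5291 0.0675 0.3513] xhead 1.4682 zax [ 0.    -0.001 -1.   ] j [-0.83  0.16  0.73  1.73 -0.11  1.29 -0.18] F [-0.47  0.48  0.44] T [ 0.046 -0.029  0.018] w 1.0 ff 0.0
[0.538 0.148 0.493] [[0.99, -0.1, 0.0], [-0.1, -0.94, 0.32], [-0.03, -0.31, -0.95]]
[[354.54367299 238.18234087]]
```

View pics/w0.png

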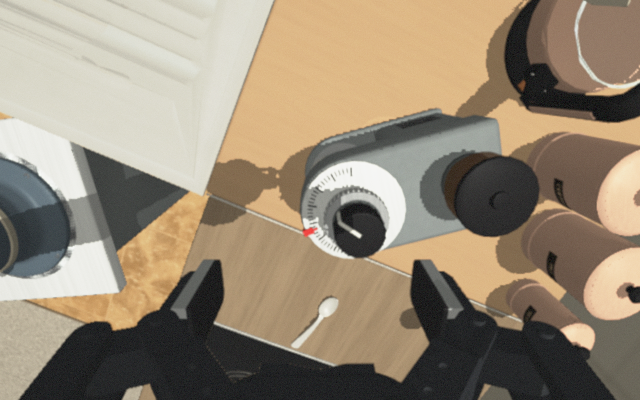

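The wrist view shows the plate centred near (353,208), the dial top near (362,230) with its white line ending at (340,212), and the red clip at (309,231). I'll take exact values from masks.

```bash
cat > m.py <<'E'
from h import *
from scipy.optimize import least_squares
def fit(P,r):
    f=lambda c:np.hypot(P[:,0]-c[0],P[:,1]-c[1])-r
    q=least_squares(f,P[:,:2].mean(0),loss='soft_l1',f_scale=.001);return q.x,np.abs(f(q.x))
def measure(c,g,dz=.0):
    I=c['image'];h=cv2.cvtColor(I,cv2.COLOR_BGR2HSV)
    H,W=I.shape[:2];u,v=np.meshgrid(np.arange(W),np.arange(H));uv=np.c_[u.ravel(),v.ravel()]
    P=plane(c,uv,.18).reshape(H,W,3);near=np.hypot(P[...,0]-g[0],P[...,1]-g[1])
    white=((h[...,2]>205)&(h[...,1]<40)&(near<.068)).astype(np.uint8)
    n,l,s,_=cv2.connectedComponentsWithStats(white);k=1+np.argmax(s[1:,4])
    ct=cv2.findContours((l==k).astype(np.uint8),cv2.RETR_EXTERNAL,cv2.CHAIN_APPROX_NONE)[0][0].reshape(-1,2)
    hull=cv2.convexHull(ct).reshape(-1,2)
    pc,res=fit(plane(c,hull,.18),.053);print('plate',pc,'res mm',np.round(np.median(res)*1e3,2),len(hull))
    red=((h[...,0]<8)|(h[...,0]>172))&(h[...,1]>130)&(h[...,2]>90)&(near<.075)
    R=plane(c,np.c_[u[red],v[red]],.183);rr=R.mean(0)[:2]-pc
    print('red n',red.sum(),'r',np.hypot(*rr),'range',np.hypot(*(R[:,:2]-pc).T).min(),np.hypot(*(R[:,:2]-pc).T).max(),'ang',np.arctan2(rr[1],rr[0]))
    D=plane(c,uv,.237).reshape(H,W,3);q=D[...,:2]-pc;rd=np.hypot(q[...,0],q[...,1])
    ln=(rd<.0215)&(h[...,2]>130)
    n,l,s,_=cv2.connectedComponentsWithStats(ln.astype(np.uint8))
    k=1+np.argmax(s[1:,4]);L=q[l==k];m=L.mean(0);w=np.linalg.svd(L-m,full_matrices=False)[2][0]
    if w@m<0:w=-w
    print('line n',len(L),'r',rd[l==k].min(),rd[l==k].max(),'axis ang',np.arctan2(w[1],w[0]),'mean ang',np.arctan2(m[1],m[0]),'off mm',1e3*(w[0]*m[1]-w[1]*m[0]))
    dark=(h[...,2]<70)&(rd<.035);
    k=np.arctan2(rr[1],rr[0])-np.arctan2(w[1],w[0]);print('need ccw',k%(2*np.pi))
    return pc
E
python3 - <<'E'
from m import *
s,R=st();pc=measure(cam('wrist'),(.5575,.0225));measure(cam('top'),(.5575,.0225))
d=np.r_[pc,.0]-s['tcp_pos'];print('tool shift mm',np.round(1e3*R.T@d,1))
E
```

```text
t 3.25 tcp [0.5283 0.0698 0.3511] xhead 1.4718 zax [-0.001 -0.    -1.   ] j [-0.83  0.16  0.73  1.73 -0.11  1.29 -0.18] F [-0.07  0.78  0.19] T [0.052 0.031 0.009] w 0.998 ff 0.0
plate [0.56265986 0.02405767] res mm 0.1 28
red n 66 r 0.05080159842647027 range 0.04266619249525911 0.056345950530247796 ang -2.8294827286006368
line n 99 r 0.00043739855392333854 0.021446952526940927 axis ang 2.433784399422633 mean ang 2.46541059594933 off mm 0.28729750051247666
need ccw 1.019918179156317
plate [0.56295605 0.02231435] res mm 0.3 16
red n 1 r 0.05613700816141329 range 0.05613700816141329 0.05613700816141329 ang -2.828252656692065
line n 42 r 0.004226068919706751 0.02140510241405066 axis ang -0.6256857467083593 mean ang 0.9208862524921393 off mm 13.489169952044662
need ccw 4.080618397195881
tool shift mm [-42.   38.9 351.1]
```

Request:
{"fn": "move_arm", "kwargs": {
  "commands": [
    [0,[-21,19.5,0],0],
    [0,[-21,19.5,0],0],
    [0,[0,0,40],0],
    [0,[0,0,40],0],
    [0,[0,0,25],0],
    [0,[0,0,15],0],
    [0,[0,0,0],0],
    [0,[0,0,0],0]
  ]
}}

```text
time: 4.35
tcp_pos: [0.5638, 0.0257, 0.2324]
orientation: [2.324, 2.112, 0.003]
contact_force: [0.2, 0.7, 0.7]
gripper_width: 1.001
finger_force: 0.0
```

```bash
python3 - <<'E'
from h import *
s,R=st();d=np.array([.5628,.0235,.211])-s['tcp_pos'];print('tool shift mm',np.round(1e3*R.T@d,1))
s=status.read_state();print(s['tcp_pos'])
cam('wrist','w1.png')
E
```

```text
t 4.35 tcp [0.5638 0.0257 0.2324] xhead 1.4754 zax [ 0.002  0.001 -1.   ] j [-0.69  0.34  0.72  1.83 -0.25  1.06  0.04] F [0.23 0.69 0.73] T [-0.011  0.082 -0.063] w 1.001 ff 0.0
tool shift mm [-2.3 -0.8 21.4]
[0.56377309 0.02574569 0.23239495]
```

View pics/w1.png

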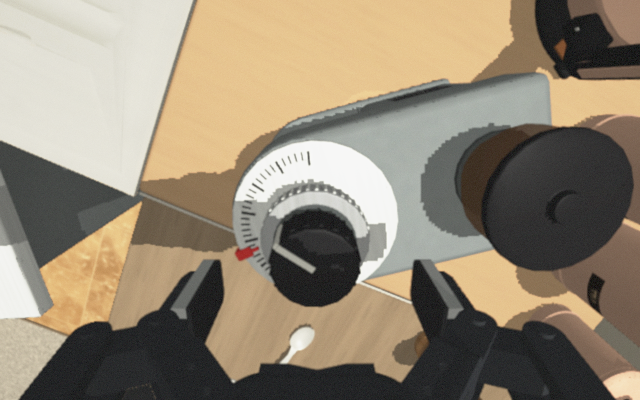

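The wrist view shows the dial (centre about (316,255)) midway between the open fingers, with the clip at (246,253) clear of them. I'll go down and grip.

Request:
{"fn": "move_arm", "kwargs": {
  "commands": [
    [0,[-2,-1,11],0],
    [0,[0,0,10],0],
    [0,[0,0,0],0],
    [0.5,[0,0,0],0],
    [1,[0,0,0],0],
    [1,[0,0,0],0],
    [1,[0,0,0],0],
    [1,[0,0,0],0],
    [1,[0,0,0],0]
  ],
  "grip_force": 100
}}

```text
time: 5.52
tcp_pos: [0.5624, 0.0235, 0.2111]
orientation: [2.325, 2.112, 0.002]
contact_force: [-0.6, -0.4, 4.9]
gripper_width: 0.485
finger_force: 100.6
```

```bash
python3 - <<'E'
from m import *
st();measure(cam('wrist','w2.png'),(.5628,.0235))
E
```

```text
t 5.53 tcp [0.5624 0.0235 0.2111] xhead 1.4748 zax [ 0.001  0.    -1.   ] j [-0.67  0.36  0.71  1.86 -0.27  1.02  0.06] F [-0.63 -0.4   4.93] T [-0.029  0.228 -0.02 ] w 0.485 ff 100.6
plate [0.56299726 0.02405769] res mm 0.12 37
red n 116 r 0.05245882871154389 range 0.045692546350558826 0.056106585956390384 ang -2.8516767172073743
line n 352 r 0.0004407069517465408 0.021478757093741963 axis ang 2.430047168256884 mean ang 2.4606353523033597 off mm 0.33858300680503217
need ccw 1.0014614217153284
```

Request:
{"fn": "move_arm", "kwargs": {
  "commands": [
    [1,[0,0,0],-0.12],
    [1,[0,0,0],-0.12],
    [1,[0,0,0],-0.12],
    [1,[0,0,0],-0.12],
    [1,[0,0,0],-0.12],
    [1,[0,0,0],-0.12],
    [1,[0,0,0],-0.12],
    [1,[0,0,0],-0.1],
    [1,[0,0,0],0],
    [1,[0,0,0],0]
  ]
}}

```text
time: 6.82
tcp_pos: [0.5629, 0.0236, 0.2111]
orientation: [1.116, 2.934, 0.001]
contact_force: [1.6, 0.4, 6.4]
gripper_width: 0.486
finger_force: 100.8
```

```bash
python3 - <<'E'
from m import *
st();measure(cam('wrist','w3.png'),(.5628,.0235))
E
```

```text
t 6.83 tcp [0.5629 0.0236 0.2111] xhead 2.4149 zax [ 0.003 -0.    -1.   ] j [-0.52  0.33  0.5   1.85 -0.18  1.01  0.91] F [1.63 0.45 6.36] T [ 0.035 -0.284  0.339] w 0.486 ff 100.8
plate [0.56239945 0.02379611] res mm 0.16 31
red n 264 r 0.04996039773793272 range 0.040808749990576536 0.05571657242560526 ang -2.839000923553883
line n 346 r 0.0002564259843021805 0.02149946720993768 axis ang -2.9053916079028097 mean ang -2.902311459487988 off mm 0.03384698726333546
need ccw 0.06639068434892659
```

View pics/w3.png

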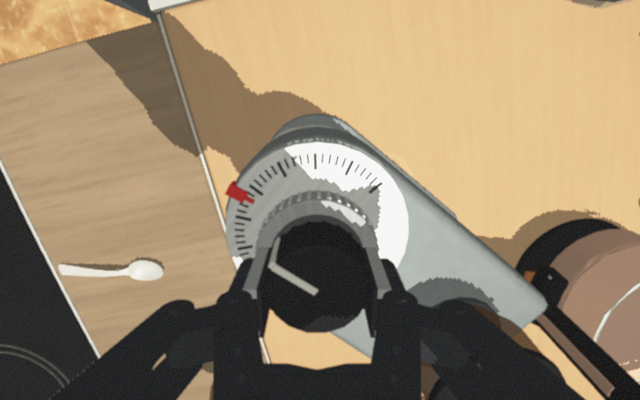

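The white line runs along the top from (318,293) to (272,265), with its side stripe up to (278,238). The clip is at (238,191), about 0.066 rad further counter-clockwise, and nothing has been disturbed.

Request:
{"fn": "move_arm", "kwargs": {
  "commands": [
    [1,[0,0,0],-0.035],
    [1,[0,0,0],-0.03],
    [1,[0,0,0],0],
    [1,[0,0,0],0],
    [1,[0,0,0],0]
  ]
}}

```text
time: 7.5
tcp_pos: [0.5629, 0.0237, 0.2111]
orientation: [1.024, 2.968, 0.002]
contact_force: [1.6, 0.7, 7.0]
gripper_width: 0.488
finger_force: 100.9
```

```bash
python3 - <<'E'
from m import *
st();measure(cam('wrist'),(.5628,.0235))
E
```

```text
t 7.5 tcp [0.5629 0.0237 0.2111] xhead 2.4772 zax [ 0.003  0.001 -1.   ] j [-0.51  0.32  0.49  1.85 -0.18  1.01  0.97] F [1.61 0.74 6.99] T [ 0.067 -0.212 -0.338] w 0.488 ff 100.9
plate [0.5625179  0.02360259] res mm 0.23 32
red n 265 r 0.0501029744552668 range 0.04091615765343833 0.0559752988071592 ang -2.841778320439421
line n 341 r 0.0004262868729051585 0.021480977120413823 axis ang -2.853766401275343 mean ang -2.865606214986248 off mm -0.13089069969216124
need ccw 0.011988080835922066
```

Request:
{"fn": "move_arm", "kwargs": {
  "commands": [
    [0,[0,0,0],0],
    [0,[0,0,0],0],
    [0,[0,0,0],0],
    [0,[0,0,0],0]
  ]
}}

```text
time: 8.05
tcp_pos: [0.5616, 0.0235, 0.2101]
orientation: [-1.021, -2.971, 0.0]
contact_force: [-0.4, 0.4, -0.8]
gripper_width: 0.998
finger_force: 0.0
```

```bash
python3 - <<'E'
from m import *
s,R=st();measure(cam('wrist','w4.png'),(.5628,.0235))
I=cv2.imread('pics/w4.png');cv2.imwrite('pics/w4c.png',cv2.resize(I[130:350,200:420],(600,600),interpolation=cv2.INTER_CUBIC))
print('shift',1e3*R.T@(np.array([.5627,.0238,.184])-s['tcp_pos']))
E
```

```text
t 8.05 tcp [0.5616 0.0235 0.2101] xhead 2.4796 zax [-0.001 -0.    -1.   ] j [-0.51  0.32  0.49  1.85 -0.18  1.01  0.97] F [-0.39  0.41 -0.77] T [0.084 0.026 0.026] w 0.998 ff 0.0
plate [0.56310368 0.02360316] res mm 0.47 23
red n 270 r 0.05067594482737133 range 0.04143085218399678 0.056510548483801985 ang -2.8445527172136074
line n 367 r 0.01944479639311787 0.021492851541726556 axis ang -2.2415568206780625 mean ang -0.681506170536118 off mm 15.111260249113593
need ccw 5.680189410644042
shift [-0.67297369  0.92282314 26.07319259]
```

View pics/w4c.png

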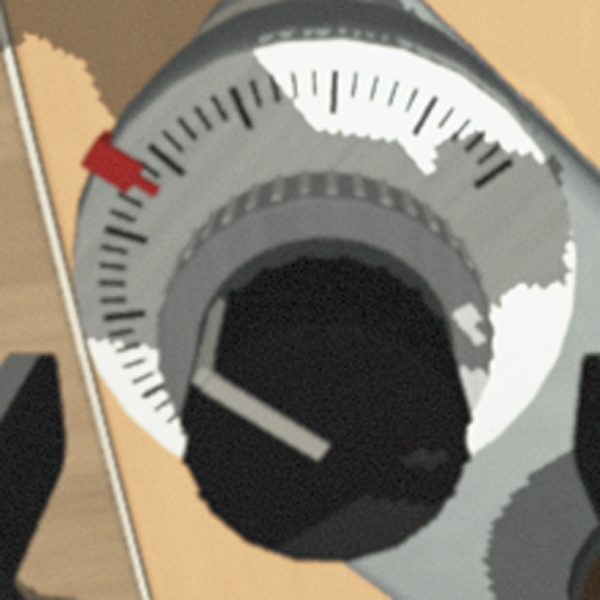

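The crop shows the line from crop (325,452) to (200,377), and the clip with its tip at (155,188) and outer end near (95,158). The mask picked up the dial's rim, so I'll redo the line with a tighter radius.

```bash
sed -i 's/rd<.0215)&(h\[...,2\]>130)/rd<.0190)\&(h[...,2]>110)/' m.py; python3 - <<'E'
from m import *
c=cam('wrist');measure(c,(.5628,.0235))
f=220/600;P=plane(c,[[200+325*f,130+452*f],[200+200*f,130+377*f]],.237)
d=P[1]-P[0];print(P,np.arctan2(d[1],d[0]))
Q=plane(c,[[200+155*f,130+188*f],[200+95*f,130+158*f]],.183);d=Q[1]-Q[0];print(Q,np.arctan2(d[1],d[0]),np.hypot(*(Q[0,:2]-[.5628,.0237])),np.hypot(*(Q[1,:2]-[.5628,.0237])))
E
```

```text
plate [0.56303623 0.02364871] res mm 0.45 24
red n 266 r 0.05069454760597306 range 0.04144624219326101 0.056482867710934276 ang -2.844717906141475
line n 321 r 0.0009709649746216538 0.018946164283634256 axis ang -2.851644716726705 mean ang -2.8744270160248604 off mm -0.2292538295770234
need ccw 0.0069268105852300366
[[0.56264358 0.02390002 0.237     ]
 [0.54129928 0.01737713 0.237     ]] -2.845003285853527
[[0.52331379 0.01198673 0.183     ]
 [0.51132044 0.00673126 0.183     ]] -2.72859617392633 0.04118691023295358 0.05420409240827341
```

The dial is on the marker to within about 0.01 rad. Next I'll go down to the ring and grip it.

Request:
{"fn": "move_arm", "kwargs": {
  "commands": [
    [0,[-0.5,1,13],0],
    [0,[0,0,13],0],
    [0,[0,0,0],0],
    [0.3,[0,0,0],0],
    [1,[0,0,0],0],
    [1,[0,0,0],0],
    [1,[0,0,0],0],
    [1,[0,0,0],0]
  ],
  "grip_force": 80
}}

```text
time: 9.15
tcp_pos: [0.563, 0.0237, 0.1852]
orientation: [1.021, 2.971, 0.001]
contact_force: [-2.7, 0.2, 6.5]
gripper_width: 0.703
finger_force: 85.4
```

```bash
python3 - <<'E'
from h import *
for i in range(3): st(); c=cam('wrist')
cv2.imwrite('pics/w5.png',c['image'])
E
```

```text
t 9.15 tcp [0.563  0.0237 0.1852] xhead 2.4797 zax [ 0.001  0.    -1.   ] j [-0.49  0.35  0.48  1.88 -0.2   0.96  0.98] F [-2.73  0.17  6.48] T [-0.152  0.604 -0.026] w 0.703 ff 85.4
t 9.2 tcp [0.563  0.0237 0.1852] xhead 2.4796 zax [ 0.001  0.    -1.   ] j [-0.49  0.35  0.48  1.88 -0.2   0.96  0.98] F [-2.05 -1.93  6.26] T [-0.131  0.603 -0.015] w 0.698 ff 85.4
t 9.25 tcp [0.563  0.0237 0.1852] xhead 2.4797 zax [ 0.001  0.    -1.   ] j [-0.49  0.35  0.48  1.88 -0.2   0.96  0.98] F [-3.36 -1.18  6.06] T [-0.186  0.574  0.014] w 0.697 ff 85.4
```

View pics/w5.png

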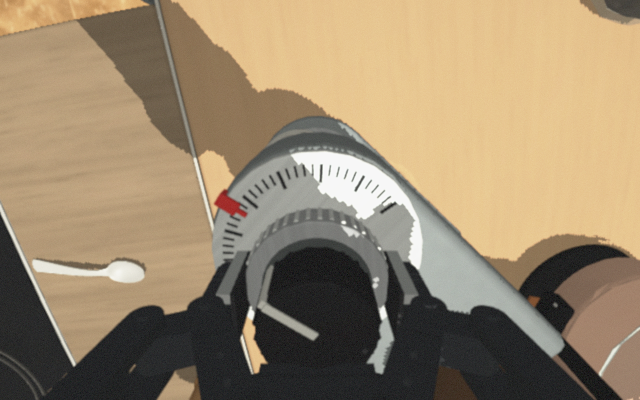

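The ring is gripped at both sides, the line is undisturbed at (262,303)–(318,338), and the clip is at (230,203), clear of the fingers. I'll turn slowly clockwise, watching the moment about z.

Request:
{"fn": "move_arm", "kwargs": {
  "commands": [
    [1,[0,0,0],0.03],
    [1,[0,0,0],0.03],
    [1,[0,0,0],0.03],
    [1,[0,0,0],0.03],
    [1,[0,0,0],0.03],
    [1,[0,0,0],0.03]
  ]
}}

```text
time: 10.05
tcp_pos: [0.5629, 0.0236, 0.1852]
orientation: [1.285, 2.866, 0.001]
contact_force: [-3.6, -0.1, 5.1]
gripper_width: 0.694
finger_force: 85.4
```

```bash
python3 -c "from h import *;st()"
```

```text
t 10.05 tcp [0.5629 0.0236 0.1852] xhead 2.2988 zax [ 0.  0. -1.] j [-0.53  0.36  0.52  1.88 -0.22  0.96  0.82] F [-3.58 -0.14  5.12] T [-0.213  0.632  0.068] w 0.694 ff 85.4
```

Request:
{"fn": "move_arm", "kwargs": {
  "commands": [
    [1,[0,0,0],0.03],
    [1,[0,0,0],0.03],
    [1,[0,0,0],0.03]
  ]
}}

```text
time: 10.42
tcp_pos: [0.5629, 0.0236, 0.1852]
orientation: [1.413, 2.806, 0.0]
contact_force: [-2.3, -0.1, 6.0]
gripper_width: 0.694
finger_force: 85.5
```

```bash
python3 -c "from h import *;st()"
```

```text
t 10.43 tcp [0.5629 0.0236 0.1852] xhead 2.2086 zax [ 0.  0. -1.] j [-0.54  0.36  0.54  1.88 -0.23  0.96  0.74] F [-2.3  -0.15  5.98] T [-0.227  0.655 -0.002] w 0.694 ff 85.5
```

Request:
{"fn": "move_arm", "kwargs": {
  "commands": [
    [1,[0,0,0],0.03],
    [1,[0,0,0],0.03],
    [1,[0,0,0],0.03]
  ]
}}

```text
time: 10.8
tcp_pos: [0.5629, 0.0236, 0.1852]
orientation: [1.538, 2.739, 0.0]
contact_force: [-2.9, -0.7, 6.0]
gripper_width: 0.699
finger_force: 85.5
```

```bash
python3 -c "from h import *;st()"
```

```text
t 10.8 tcp [0.5629 0.0236 0.1852] xhead 2.1187 zax [ 0.  0. -1.] j [-0.56  0.37  0.56  1.88 -0.23  0.96  0.66] F [-2.86 -0.73  5.95] T [-0.211  0.738  0.023] w 0.699 ff 85.5
```

Request:
{"fn": "move_arm", "kwargs": {
  "commands": [
    [1,[0,0,0],0.03],
    [1,[0,0,0],0.03],
    [1,[0,0,0],0.03]
  ]
}}

```text
time: 11.18
tcp_pos: [0.5628, 0.0236, 0.1852]
orientation: [-1.659, -2.668, -0.0]
contact_force: [-2.8, -1.0, 6.5]
gripper_width: 0.696
finger_force: 85.5
```

```bash
python3 -c "from h import *;st()"
```

```text
t 11.18 tcp [0.5628 0.0236 0.1852] xhead 2.0287 zax [ 0.  0. -1.] j [-0.57  0.37  0.58  1.88 -0.24  0.96  0.58] F [-2.82 -0.98  6.48] T [-0.146  0.72   0.083] w 0.696 ff 85.5
```

Request:
{"fn": "move_arm", "kwargs": {
  "commands": [
    [1,[0,0,0],0.03],
    [1,[0,0,0],0.03],
    [1,[0,0,0],0.03]
  ]
}}

```text
time: 11.55
tcp_pos: [0.5627, 0.0236, 0.1852]
orientation: [-1.778, -2.59, -0.0]
contact_force: [-3.0, -0.7, 6.8]
gripper_width: 0.695
finger_force: 85.6
```

```bash
python3 -c "from h import *;st()"
```

```text
t 11.55 tcp [0.5627 0.0236 0.1852] xhead 1.9387 zax [-0.  0. -1.] j [-0.59  0.37  0.6   1.88 -0.25  0.96  0.5 ] F [-3.   -0.73  6.83] T [-0.258  0.714  0.02 ] w 0.695 ff 85.6
```

Request:
{"fn": "move_arm", "kwargs": {
  "commands": [
    [1,[0,0,0],0.03],
    [1,[0,0,0],0.03],
    [1,[0,0,0],0.03]
  ]
}}

```text
time: 11.92
tcp_pos: [0.5627, 0.0236, 0.1852]
orientation: [-1.892, -2.508, -0.0]
contact_force: [-3.5, 0.1, 7.5]
gripper_width: 0.695
finger_force: 85.6
```

```bash
python3 -c "from h import *;st()"
```

```text
t 11.93 tcp [0.5627 0.0236 0.1852] xhead 1.8487 zax [-0.  0. -1.] j [-0.6   0.38  0.63  1.88 -0.26  0.97  0.42] F [-3.53  0.15  7.47] T [-0.163  0.789  0.026] w 0.695 ff 85.6
```

Request:
{"fn": "move_arm", "kwargs": {
  "commands": [
    [1,[0,0,0],0.03],
    [1,[0,0,0],0.03],
    [1,[0,0,0],0.03]
  ]
}}

```text
time: 12.3
tcp_pos: [0.5626, 0.0236, 0.1852]
orientation: [-2.003, -2.42, 0.0]
contact_force: [-4.2, -0.6, 6.8]
gripper_width: 0.696
finger_force: 85.6
```

```bash
python3 -c "from h import *;st()"
```

```text
t 12.3 tcp [0.5626 0.0236 0.1852] xhead 1.7587 zax [-0.  0. -1.] j [-0.62  0.38  0.65  1.88 -0.28  0.97  0.34] F [-4.21 -0.63  6.82] T [-0.216  0.814  0.074] w 0.696 ff 85.6
```

Request:
{"fn": "move_arm", "kwargs": {
  "commands": [
    [1,[0,0,0],0.03],
    [1,[0,0,0],0.03],
    [1,[0,0,0],0.03]
  ]
}}

```text
time: 12.68
tcp_pos: [0.5626, 0.0235, 0.1852]
orientation: [-2.108, -2.329, 0.001]
contact_force: [-3.5, -1.5, 6.6]
gripper_width: 0.695
finger_force: 85.6
```

```bash
python3 -c "from h import *;st()"
```

```text
t 12.68 tcp [0.5626 0.0235 0.1852] xhead 1.6703 zax [-0. -0. -1.] j [-0.63  0.38  0.67  1.88 -0.29  0.97  0.26] F [-3.53 -1.53  6.62] T [-0.25   0.825  0.388] w 0.695 ff 85.6
```

It has bitten: 0.39 N m, about 0.05 rad past the seat. I'll go on in small steps towards about 0.53 N m.

Request:
{"fn": "move_arm", "kwargs": {
  "commands": [
    [1,[0,0,0],0.02],
    [1,[0,0,0],0.02],
    [1,[0,0,0],0.02]
  ]
}}

```text
time: 13.05
tcp_pos: [0.5625, 0.0236, 0.1852]
orientation: [-2.176, -2.265, 0.001]
contact_force: [-3.7, -1.6, 7.1]
gripper_width: 0.699
finger_force: 85.6
```

```bash
python3 -c "from h import *;st()"
```

```text
t 13.05 tcp [0.5625 0.0236 0.1852] xhead 1.611 zax [-0.001 -0.    -1.   ] j [-0.64  0.39  0.68  1.88 -0.29  0.97  0.21] F [-3.75 -1.6   7.05] T [-0.229  0.891  0.43 ] w 0.699 ff 85.6
```

Request:
{"fn": "move_arm", "kwargs": {
  "commands": [
    [1,[0,0,0],0.02],
    [1,[0,0,0],0.02],
    [1,[0,0,0],0.02]
  ]
}}

```text
time: 13.42
tcp_pos: [0.5625, 0.0236, 0.1852]
orientation: [-2.243, -2.199, 0.001]
contact_force: [-4.1, -1.5, 7.7]
gripper_width: 0.696
finger_force: 85.6
```

```bash
python3 - <<'E'
from m import *
st();measure(cam('wrist'),(.5628,.0235))
E
```

```text
t 13.43 tcp [0.5625 0.0236 0.1852] xhead 1.5513 zax [-0.001 -0.    -1.   ] j [-0.65  0.39  0.7   1.89 -0.3   0.97  0.16] F [-4.07 -1.49  7.69] T [-0.253  0.833  0.558] w 0.696 ff 85.6
plate [0.56285814 0.0240303 ] res mm 0.12 36Traceback (most recent call last):
  File "<stdin>", line 2, in <module>
  File "m.py", line 16, in measure
    R=plane(c,np.c_[u[red],v[red]],.183);rr=R.mean(0)[:2]-pc
  File "h.py", line 14, in plane
    o,d=ray(c,uv); s=(z-o[2])/d[:,2]
        ~~~^^^^^^
  File "h.py", line 9, in ray
    p=cv2.undistortPoints(np.array(uv,float).reshape(-1,1,2),K(c),np.array(c['dist_coeffs'],float)).reshape(-1,2)
      ~~~~~~~~~~~~~~~~~~~^^^^^^^^^^^^^^^^^^^^^^^^^^^^^^^^^^^^^^^^^^^^^^^^^^^^^^^^^^^^^^^^^^^^^^^^^^
cv2.error: OpenCV(4.12.0) /io/opencv/modules/calib3d/src/undistort.dispatch.cpp:347: error: (-215:Assertion failed) CV_IS_MAT(_src) && CV_IS_MAT(_dst) && (_src->rows == 1 || _src->cols == 1) && (_dst->rows == 1 || _dst->cols == 1) && _src->cols + _src->rows - 1 == _dst->rows + _dst->cols - 1 && (CV_MAT_TYPE(_src->type) == CV_32FC2 || CV_MAT_TYPE(_src->type) == CV_64FC2) && (CV_MAT_TYPE(_dst->type) == CV_32FC2 || CV_MAT_TYPE(_dst->type) == CV_64FC2) in function 'cvUndistortPointsInternal'
```

The moment is 0.56 N m, firmly tight and below the dragging limit (the clip is hidden by a finger for now). I'll release, lift and check.

Request:
{"fn": "move_arm", "kwargs": {
  "commands": [
    [0,[0,0,0],0],
    [0,[0,0,0],0],
    [0,[0,0,0],0],
    [0,[0,0,0],0],
    [0,[0,0,-20],0],
    [0,[0,0,-30],0],
    [0,[0,0,-50],0],
    [0,[0,0,-40],0],
    [0,[25,-20,-10],0],
    [0,[0,0,0],0]
  ]
}}

```text
time: 14.72
tcp_pos: [0.5431, 0.0515, 0.3352]
orientation: [-2.24, -2.202, -0.004]
contact_force: [-0.0, -0.3, -0.9]
gripper_width: 0.997
finger_force: 0.0
```

```bash
python3 - <<'E'
from m import *
st();c=cam('wrist','w6.png');measure(c,(.5628,.0235))
E
```

```text
t 14.72 tcp [0.5431 0.0515 0.3352] xhead 1.5536 zax [ 0.001  0.002 -1.   ] j [-0.8   0.2   0.75  1.73 -0.15  1.26 -0.03] F [-0.01 -0.27 -0.89] T [ 0.004 -0.001 -0.042] w 0.997 ff 0.0
plate [0.56281709 0.02409642] res mm 0.1 32
red n 81 r 0.05047778866185013 range 0.04166023772964806 0.05657937814158417 ang -2.8331156450437582
line n 91 r 0.001208191833216757 0.018988990433070528 axis ang -2.8259295765606005 mean ang -2.81120889667587 off mm 0.14937720356603645
need ccw 6.2759992386964285
```

View pics/w6.png

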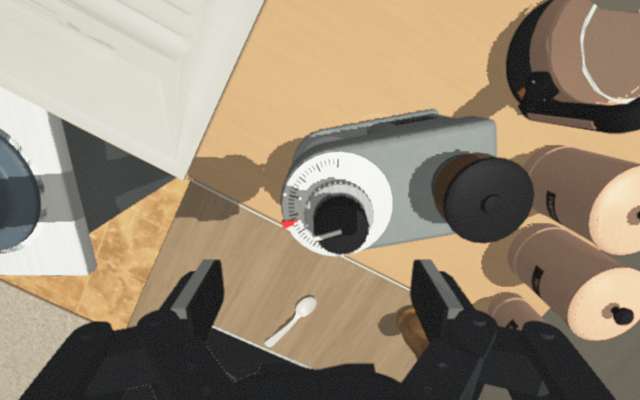

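The final view shows the line (centre (341,232), pointing to (316,239)) within about 0.01 rad of the clip at (290,224). The clip is where it was, and the gripper is clear.

```bash
python3 -c "from cell import ctrl;print(ctrl.sign_off())"
```

```text
the job is handed in; nothing more can be done
None
```

The dial's white line is on the red marker to within about 0.01 rad, the lock ring is tight at about 0.56 N m without having dragged the dial, the marker has not moved, and I handed the job in at about 15 s.

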